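# Hardness-check a machined bracket at its marked spots

### The arm

A 6-joint arm with a two-finger parallel gripper is mounted at the origin on a cart in front of the work surface, level with it; the furniture and walls round the work are solid. World frame = base frame: x ahead of the robot, y to its left, z up, the work surface at z = 0. Lengths are in mm, angles in rad, forces in N, time in s.
With the tool pointing down it reaches from about 350 to 875 mm from the base axis. Payload 4.2 kg.
Tool frame: the origin (TCP) lies between the finger pads; the fingertips stand 17 mm ahead of it and the grasp point (between the pads) lies 2 mm behind it; z points along the fingers, y is the line along which they close (so a half turn about z gives the same grasp; the last joint's range is limited). The gripper opens to 85 mm and grips with 20 to 120 N. Pads are 22 mm wide; open, the fingers measure 114 mm over their backs; the gripper's body (76 mm by 85 mm) begins 54 mm behind the grasp point. The pads swing forward as they close: fully open they stand 13 mm farther back than shut.
Start: joints at [-0.848, 0.385, 0.008, 0, -1.194, -0.259], TCP at [279.605, -558.946, 248.312] pointing down, gripper open.
Joint ranges: [-3.14, 3.14], [-1.21, 2.06], [-1.07, 1.41], [-3.16, 2.05], [-2.99, -0.16], [-3.1, 3.1]. Speed limits (rad/s): [2.79, 2.79, 3.14, 3.14, 3.14, 3.14].

### API

Orientations are given as a unit quaternion [x, y, z, w].
In Python, from bench import arm gives the robot as it stands.
- The arm moves only by the shell command python3 jog.py 'ROWS' [OPENING]. ROWS is a JSON list of rows, 1 to 10 of them, each written [[dx, dy, dz], [rx, ry, rz]]: dx, dy, dz in shares of 800 mm (1.0 is 800 mm), then a rotation vector rx, ry, rz in normalised numbers (1 is 2 rad); each row is the pose to reach, as a shift and turn from the pose commanded when the command began, along the tool's axes at that moment; what a row does not reach only later rows make up. A row lasts 1/10 s, in which the tool goes at most 50 mm and 0.15 rad, less where a joint would pass 70% of its speed; a pose out of reach is approached as far as the arm can. OPENING is the finger opening in mm, set as the command begins (- or left out keeps the last). The fingers move at their own pace and stop on an object; the grip force is fixed at half the most. Time passes only in rows, so rows that do not move let the fingers close. It prints the time, the measured TCP pose, the force, the opening and the grip force at its end. Shift and turn numbers lie between -1 and 1, and a call with a number outside is refused. Input that does not fit is refused with a message, and nothing moves.
- arm.read_state(): the state, without advancing time (a new reading comes with each control period).
- arm.get_image(name): name is "scene" or "top"; returns the picture (400x640x3 uint8, blue, green, red); there is no depth.
- arm.get_calibration(name): a dict with "K" (3x3 intrinsics, pixels), "D" ([k1, k2, p1, p2, k3] as OpenCV has them; the pictures are not rectified), "rvec" (rotation vector, rad) and "tvec" (3), from world to camera coordinates, as OpenCV has them. Camera axes: x right, y down, z forward; pixel columns grow to the right and rows downward; lengths in mm; the calibration is good to about 2 mm. A picture is of the moment at which its call begins. get_calibration takes no time and is no camera call.
- arm.job_done(): hands the job in; it is judged then, once.
The state is a dict: "clock": time; "joints": joint angles; "joint_vel": joint speeds; "joint_efforts": joint torques, N m; "position": TCP position; "ee_rot": TCP orientation; "contact_force": force on the tool from outside, world axes, zero at the start; "wrist_torque": the same for the moment, N m; "gripper_width": finger opening in mm; "grasp_force": force on a finger pad.
Only numpy, scipy, OpenCV 4.12 (cv2) and the standard library are available. Lean on these libraries where they do the work, as an engineer would, in place of code of your own. Each camera call takes 0.05 s, during which the arm holds its last target. There are 200 camera calls.

### The job

This bracket needs its hardness check: take the hand probe from its pocket in the kit tray and, keeping it upright, gently press its sprung nose well over half way in and hold it still for about a second, first near the middle of the round steel reference block, then inside each of the three circles drawn on the bracket, in the order one, two, three strokes. Lift off between presses and press the nose on nothing else. Then put the probe back upright, fully down in its own pocket, and let go; the bracket and the other tools stay where they are.

Things in the scene. Friction and masses are not known exactly. Their poses are not given: they have to be found in the camera images.
- probe: hand-held hardness probe, upright in its tray pocket at the start; loose, about 0.2 kg, 118 mm tall. Flat-sided body 38 mm along its own x, 26 mm along its y (grip across these 26 mm), black below, grey above, black cap; steel nose pointing down. Origin at the tip of the fully extended nose, z up along the probe. Its flat shoulder is 20 mm above the origin; flat sides from 27 to 108 mm
- probe_grip (a point): middle of the probe's grip area, on its axis, 75 mm above the origin (80 mm above the bench while the probe stands in its pocket)
- probe_tip (a point): the very tip of the steel nose (6 mm across), on the probe's axis; it moves up with the nose when that is pressed in
- nose (a joint): travel of the sprung nose into the probe: 0 fully out, 0.006 m fully in; the spring takes 1.6 N to start and 6.4 N fully in (0.8 N per mm)
- tray: shadow-cut kit tray, light wood in a dark frame, 142 x 182 mm (own x, y), 46 mm high, fixed to the bench; origin under its centre, z up. Holds a plug gauge in a long slot, the reference block in a round pocket (y about -42 mm) and the probe in a rectangular one (y about +46 mm)
- pocket (a point): centre of the ledge in the probe's pocket, 25 mm above the bench; the probe's shoulder rests on it. Pocket 42 mm along the tray's x, 30 mm along its y, 20 mm deep (2 mm play all round); a 22 mm hole through the ledge keeps the nose clear. Seated, the probe's origin is 20 mm below this point, its axes along the tray's or half a turn from that
- ref_face (a point): centre of the top face of the round steel reference block, 64 mm in diameter, its face 49 mm above the bench; it sits firmly in the tray
- part: machined light-alloy bracket lying flat on the bench, any way round, 121 x 164 mm, 47 mm high, loose, about 0.9 kg: a plate on two feet with a raised flat ring face (outer radius about 42 mm, inner about 24 mm) round its bore; origin under its centre, z up
- mark_1 (a point): centre of the drawn circle (16 mm across) with one stroke beside it, on the bracket's ring face, 47 mm above the bench, 33.5 mm from the bore's axis
- mark_2 (a point): centre of the drawn circle with two strokes beside it, same face and size
- mark_3 (a point): centre of the drawn circle with three strokes beside it, same face and size
- hammer: soft hammer lying behind the work, 238 mm long, a bystander; origin under its middle
- brush: flat cleaning brush with wooden handle lying in front of the work, 199 mm long, a bystander
- abrasive_pad_2: dark green abrasive pad, 75 x 90 x 8 mm, lying in front of the work, a bystander
- marker: white marker pen lying behind the work, 128 mm long, a bystander

How it is judged (in metres and radians):
On the way, in this order (a step that is already met when the one before it is completed fails the run):
1. the upright probe's nose is pressed in more than half way on the reference block, within 18 mm of its centre, and held still 0.5 s (value of joint nose above 0.003 m and horizontal distance between probe_tip and ref_face below 0.018 m and distance between probe_tip and ref_face below 0.0185 m and angle between probe's own z axis and vertical below 0.17 rad and linear speed of probe below 0.02 m/s and contact force between probe and tray above 0.5 N), for 0.5 s.
2. the same inside the circle with one stroke, tip within 6 mm of its centre, held still 0.5 s (value of joint nose above 0.003 m and horizontal distance between probe_tip and mark_1 below 0.006 m and distance between probe_tip and mark_1 below 0.007 m and angle between probe's own z axis and vertical below 0.17 rad and linear speed of probe below 0.02 m/s and contact force between probe and part above 0.5 N), for 0.5 s.
3. the same inside the circle with two strokes, tip within 6 mm of its centre, held still 0.5 s (value of joint nose above 0.003 m and horizontal distance between probe_tip and mark_2 below 0.006 m and distance between probe_tip and mark_2 below 0.007 m and angle between probe's own z axis and vertical below 0.17 rad and linear speed of probe below 0.02 m/s and contact force between probe and part above 0.5 N), for 0.5 s.
4. the same inside the circle with three strokes, tip within 6 mm of its centre, held still 0.5 s (value of joint nose above 0.003 m and horizontal distance between probe_tip and mark_3 below 0.006 m and distance between probe_tip and mark_3 below 0.007 m and angle between probe's own z axis and vertical below 0.17 rad and linear speed of probe below 0.02 m/s and contact force between probe and part above 0.5 N), for 0.5 s.
At the end, for the whole second after the job is handed in: the probe stands released and at rest, upright (within 0.06 rad), fully down in its own pocket (shoulder within 3 mm of the ledge, within 4 mm of the pocket's centre); the bracket lies within 15 mm of where it was (horizontal distance between probe and pocket below 0.004 m and z of probe in the frame of pocket below -0.017 m and angle between probe's own z axis and vertical below 0.06 rad and linear speed of each of probe, part below 0.01 m/s and distance of part from where it was at the start of the episode below 0.015 m and contact force between the fingers and probe below 0.1 N); the robot touches nothing.
It fails at once if the nose is pressed in more than 2.5 mm anywhere but on the reference block's middle or a circle (10 mm round a circle's centre, 24 mm round the block's) (value of joint nose above 0.0025 m and horizontal distance between probe_tip and ref_face above 0.024 m and horizontal distance between probe_tip and mark_1 above 0.01 m and horizontal distance between probe_tip and mark_2 above 0.01 m and horizontal distance between probe_tip and mark_3 above 0.01 m).
It fails at once if the probe is pushed on the bracket or the reference block with more than 30 N (contact force between probe and part above 30 N or (value of joint nose above 0.0025 m and contact force between probe and tray above 30 N)).
It fails at once if the bracket is shifted by more than 15 mm (distance of part from where it was at the start of the episode above 0.015 m).
It fails at once if another tool is shifted by more than 30 mm (distance of any of hammer, brush, abrasive_pad_2, marker from where it was at the start of the episode above 0.03 m).
It also fails if it takes over 64 s, if anything falls off the work surface, if the arm or the gripper's body presses on something with over 40 N, if the wrist force passes 120 N, or if a joint passes its speed limit or range.

## Working session

There is one attempt and no reset: what is moved stays moved. The work goes in short steps, Python scripts to look and compute and a shell command to move; the robot and the scene stay as the last step left them, time stands still between calls to the robot, and variables do not carry over. Pictures are saved under pics/ and viewed, at most 10 in all, crops included, and the job is handed in when it is done.

```bash
ls; mkdir -p pics
python3 - <<'E'
from bench import arm
import cv2
for n in("scene","top"):
    im=arm.get_image(n);cv2.imwrite(f"pics/{n}0.png",im)
    c=arm.get_calibration(n);print(n,c)
s=arm.read_state();print(s)
E
```

```text
bench.py
jog.py
pics
scene {'K': array([[440.68577856,   0.        , 322.13167185],
       [  0.        , 440.68577856, 192.46345525],
       [  0.        ,   0.        ,   1.        ]]), 'D': array([-0.11492289,  0.        ,  0.        ,  0.        ,  0.        ]), 'rvec': array([ 0.67285385, -2.65514854,  1.09370919]), 'tvec': array([526.52392789, 241.88848859, 828.44899315])}
top {'K': array([[427.85147423,   0.        , 312.69876514],
       [  0.        , 427.85147423, 198.58992621],
       [  0.        ,   0.        ,   1.        ]]), 'D': array([-0.05251712,  0.        ,  0.        ,  0.        ,  0.        ]), 'rvec': array([ 2.12304079, -2.10460213,  0.20743451]), 'tvec': array([ 49.76117423, 600.76425541, 834.43389295])}
{'clock': 0.1, 'joints': array([-8.48384882e-01,  3.85481553e-01,  6.73753354e-03, -4.10355202e-04,
       -1.19397293e+00, -2.58616268e-01]), 'joint_vel': array([ 0.00076105, -0.00154862,  0.00326512,  0.00210382, -0.0017115 ,
       -0.00079642]), 'joint_efforts': array([-4.38848647e-04, -3.93320417e+01,  1.88930404e+01,  4.19798568e+00,
       -2.62975249e-03,  6.05823061e-06]), 'position': array([ 279.39250578, -558.52890322,  247.32367166]), 'ee_rot': array([-2.29750963e-01,  9.73248959e-01,  9.36919091e-04, -2.84158615e-04]), 'contact_force': array([ 0.64797572, -0.59540227,  0.13643653]), 'wrist_torque': array([0.04661529, 0.01183958, 0.00676823]), 'grasp_force': 0.0, 'gripper_width': 85.16120628556047}
```

View pics/top0.png

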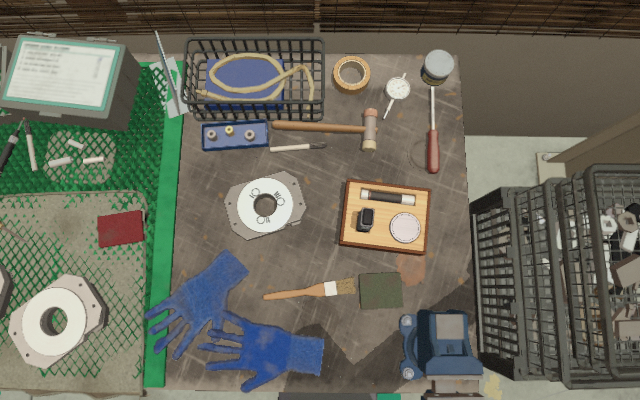

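View pics/scene0.png

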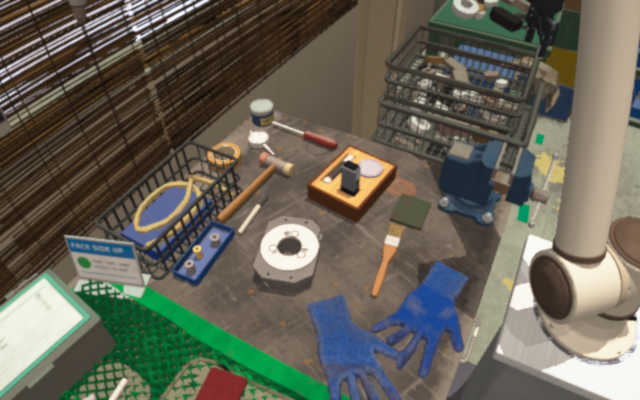

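The top view shows the bracket with its bore at about (265,205), the tray at (386,217) with the probe cap at (366,220), and the reference block at (405,228). The scene view shows the probe standing at (350,178). Next I'll zoom in.

```bash
cat > h.py <<'E'
import numpy as np, cv2
from bench import arm
def ray(n,uv,z):
    c=arm.get_calibration(n);R=cv2.Rodrigues(c["rvec"])[0];t=np.array(c["tvec"])
    p=cv2.undistortPoints(np.array(uv,float).reshape(-1,1,2),c["K"],c["D"]).reshape(-1,2)
    d=np.c_[p,np.ones(len(p))]@R; o=-R.T@t
    return (o+d*((z-o[2])/d[:,2:]))
def proj(n,P):
    c=arm.get_calibration(n)
    return cv2.projectPoints(np.array(P,float).reshape(-1,3),c["rvec"],c["tvec"],c["K"],c["D"])[0].reshape(-1,2)
E
python3 - <<'E'
import cv2,numpy as np
t=cv2.imread("pics/top0.png");s=cv2.imread("pics/scene0.png")
r=lambda im,x,y,w,h,k:cv2.resize(im[y:y+h,x:x+w],None,fx=k,fy=k,interpolation=cv2.INTER_CUBIC)
a=np.hstack([r(t,220,165,95,75,4),r(t,335,175,100,80,4)[:300]])
b=np.hstack([r(s,245,210,90,75,4),r(s,300,140,105,80,4)[:300]])
w=800
pad=lambda x:cv2.copyMakeBorder(x,0,0,0,max(0,w-x.shape[1]),cv2.BORDER_CONSTANT)[:,:w]
cv2.imwrite("pics/crop.png",np.vstack([pad(a),pad(b)]))
E
```

```text
(no output)
```

View pics/crop.png

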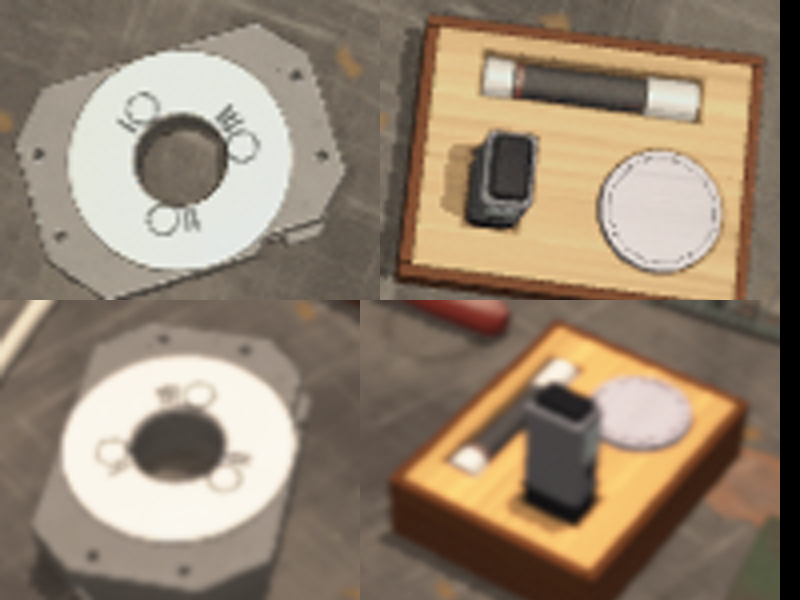

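Run:
```python
import cv2,numpy as np
t=cv2.imread("pics/top0.png")
r=lambda im,x,y,w,h,k:cv2.resize(im[y:y+h,x:x+w],None,fx=k,fy=k,interpolation=cv2.INTER_LANCZOS4)
im=r(t,245,183,45,45,13)
cv2.imwrite("pics/crop2.png",im)
# circles: ink mask blobs
g=cv2.cvtColor(im,cv2.COLOR_BGR2GRAY)
```

```text
(no output)
```

View pics/crop2.png

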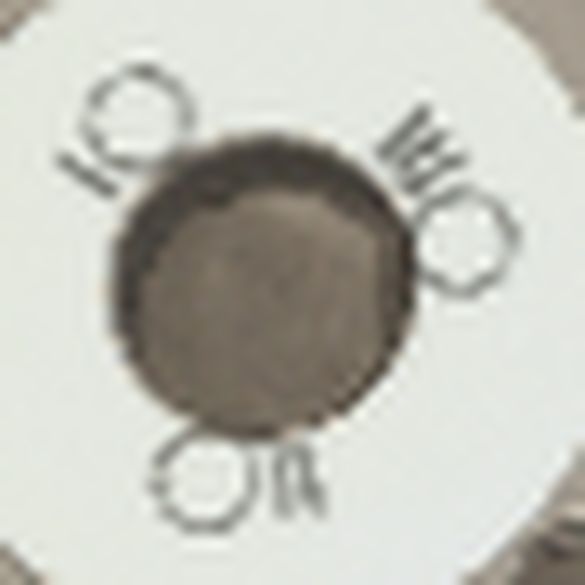

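In this crop, the circles are at (138,115) for one stroke, (203,482) for two and (468,243) for three. I'll measure from both views.

```bash
cat >> h.py <<'E'
def cen(im,lo,hi,roi,hsv=True):
    x,y,w,h=roi;c=cv2.cvtColor(im,cv2.COLOR_BGR2HSV)[y:y+h,x:x+w]
    m=cv2.inRange(c,np.array(lo),np.array(hi))
    cs=cv2.findContours(m,cv2.RETR_EXTERNAL,cv2.CHAIN_APPROX_NONE)[0]
    return max(cs,key=cv2.contourArea).reshape(-1,2)+[x,y]
def circ(P):
    A=np.c_[2*P[:,:2],np.ones(len(P))];s=np.linalg.lstsq(A,(P[:,:2]**2).sum(1),rcond=None)[0]
    return s[:2],np.sqrt(s[2]+s[:2]@s[:2])
E
python3 - <<'E'
from h import *
np.set_printoptions(precision=1,suppress=True)
T=cv2.imread("pics/top0.png");S=cv2.imread("pics/scene0.png")
mk=(np.array([(138,115),(203,482),(468,243)])+.5)/13-.5+[245,183]
print("top marks",ray("top",mk,47)[:,:2])
ms=(np.array([(110,453-300),(225,478-300),(201,396-300)])+.5)/4-.5+[245,210]
print("scene marks",ray("scene",ms,47)[:,:2])
for n,im,roi in(("top",T,(220,165,95,75)),("scene",S,(245,210,90,75))):
    c=cen(im,(0,0,195),(180,60,255),roi); print(n,"ring",circ(ray(n,c,47)),len(c))
for n,im,roi in(("top",T,(380,205,50,45)),("scene",S,(350,150,40,35))):
    for v in (150,):
        c=cen(im,(0,0,v),(180,50,255),roi); h=cv2.convexHull(c.astype(np.int32)).reshape(-1,2);print(n,"ref",circ(ray(n,h,49)),h.min(0),h.max(0))
# tray
c=cen(T,(5,60,40),(25,255,255),(330,170,110,90));h=cv2.convexHull(c.astype(np.int32)).reshape(-1,2)
P=ray("top",h,46)[:,:2].astype(np.float32);print("tray outer",cv2.minAreaRect(P))
# wood light
c=cen(T,(5,60,150),(30,255,255),(330,170,110,90));h=cv2.convexHull(c.astype(np.int32)).reshape(-1,2)
P=ray("top",h,46)[:,:2].astype(np.float32);print("tray inner",cv2.minAreaRect(P))
# cap
for v in (70,):
  c=cen(T,(0,0,0),(180,255,v),(352,204,24,24)); print(c.min(0),c.max(0));P=ray("top",c,123)[:,:2].astype(np.float32);print("cap",cv2.minAreaRect(P))
E
```

```text
top marks [[617.7 178. ]
 [556.9 165.3]
 [596.8 123.3]]
scene marks [[617.7 178.9]
 [558.2 164.6]
 [596.3 124.6]]
top ring (array([589.8, 157.2]), np.float64(58.04865792941197)) 154
scene ring (array([590.5, 157.1]), np.float64(58.68033762370594)) 146
top ref (array([ 543.1, -138.4]), np.float64(31.2431365856279)) [390 213] [419 242]
scene ref (array([ 543.2, -135.2]), np.float64(30.628456487811505)) [358 160] [381 176]
tray outer ((563.4037475585938, -103.98295593261719), (201.64451599121094, 169.93508911132812), 84.91394805908203)
tray inner ((567.960205078125, -99.25895690917969), (169.0303955078125, 128.95863342285156), 83.16629028320312)
[362 209] [372 224]
cap ((553.3182373046875, -50.32207489013672), (19.292444229125977, 29.562347412109375), 88.97055053710938)
```

```bash
cat >> h.py <<'E'
from scipy.spatial.transform import Rotation as Ro
def go(x,y,z,yaw=83.2,cmd=None):
    "shift/turn in tool axes to TCP target; yaw = world angle of tool y (deg)"
    s=arm.read_state();R=Ro.from_quat(s["ee_rot"]);a=np.radians(yaw)
    yv=np.array([np.cos(a),np.sin(a),0]);zv=np.array([0,0,-1.]);G=Ro.from_matrix(np.c_[np.cross(yv,zv),yv,zv])
    d=R.inv().apply(np.array([x,y,z])-s["position"]);r=(R.inv()*G).as_rotvec()
    e=G.inv()*R
    print("pos",s["position"].round(1),"d",d.round(1),"r",r.round(3),"F",s["contact_force"].round(1),"w",round(s["gripper_width"],1),"gf",round(s["grasp_force"],1),"t",round(s["clock"],2))
E
python3 - <<'E'
from h import *
print(ray("top",[(440,320),(440,380),(415,330)],100).round())
go(553,-50,247)
E
```

```text
[[ 359. -190.  100.]
 [ 250. -185.  100.]
 [ 340. -141.  100.]]
pos [ 279.4 -558.5  247.3] d [-472.1  332.5    0.9] r [ 0.002 -0.001  0.582] F [ 0.6 -0.6  0.1] w 85.2 gf 0.0 t 0.1
```

Careful with the scale: shifts go in shares of 800 mm and turns go in shares of 2 rad. That gives: -472 mm / 800 = -0.59, 332 mm / 800 = 0.415, 0.582 rad / 2 = 0.291.

```bash
python3 jog.py '[[[-0.59,0.415,0.0013],[0,0,0.291]],[[-0.59,0.415,0.0013],[0,0,0.291]],[[-0.59,0.415,0.0013],[0,0,0.291]],[[-0.59,0.415,0.0013],[0,0,0.291]],[[-0.59,0.415,0.0013],[0,0,0.291]],[[-0.59,0.415,0.0013],[0,0,0.291]],[[-0.59,0.415,0.0013],[0,0,0.291]],[[-0.59,0.415,0.0013],[0,0,0.291]],[[-0.59,0.415,0.0013],[0,0,0.291]],[[-0.59,0.415,0.0013],[0,0,0.291]]]' 70; python3 -c "
from h import *
go(553.3,-50,150)"
```

```text
clock: 1.1
position: [510.0, -130.0, 247.4]
ee_rot: [0.059, 0.998, 0.0, -0.0]
contact_force: [1.0, -0.8, 0.1]
gripper_width: 70.1
grasp_force: 0.0
pos [ 510.  -130.   247.4] d [-33.6  84.5  97.3] r [ 0.    -0.     0.001] F [ 1.  -0.8  0.1] w 70.1 gf 0.0 t 1.1
```

Converted, 97 mm / 800 = 0.1213, 84.5 mm / 800 = 0.1056.

```bash
python3 jog.py '[[[-0.0425,0.1056,0.025],[0,0,0]],[[-0.0425,0.1056,0.025],[0,0,0]],[[-0.0425,0.1056,0.1213],[0,0,0]],[[-0.0425,0.1056,0.1213],[0,0,0]],[[-0.0425,0.1056,0.1213],[0,0,0]],[[-0.0425,0.1056,0.1213],[0,0,0]],[[-0.0425,0.1056,0.1213],[0,0,0]]]'; python3 -c "
from h import *
go(553.3,-50,78)
im=np.hstack([arm.get_image('top')[150:270,300:450],arm.get_image('scene')[80:200,280:430]])
cv2.imwrite('pics/a.png',cv2.resize(im,None,fx=2.6,fy=2.6))"
```

```text
clock: 1.8
position: [554.7, -52.3, 152.5]
ee_rot: [0.059, 0.998, 0.0, 0.002]
contact_force: [0.2, 0.2, 0.3]
gripper_width: 69.6
grasp_force: 0.0
pos [554.7 -52.3 152.5] d [ 2.   2.1 74.5] r [0.001 0.004 0.   ] F [0.2 0.2 0.3] w 69.6 gf 0.0 t 1.8
```

View pics/a.png

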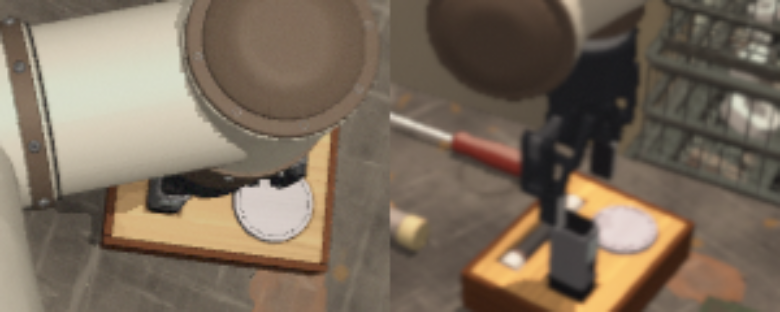

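The top crop has dark fingers at about (165,190) and (290,180). In the scene crop the probe is at (577,217) below fingertips at about (540,225) and (603,170). I'll check this by projection.

```bash
python3 -c "
from h import *
p=arm.read_state()['position'];v=np.array([.119,.993,0])
P=[p+35*v-[0,0,17],p-35*v-[0,0,17],[553.3,-50,123],[553.3,-50,46]]
print(((proj('top',P)-[300,150])*2.6).round());print(((proj('scene',P)-[280,80])*2.6+[390,0]).round())"
```

```text
[[131. 163.]
 [227. 175.]
 [174. 173.]
 [162. 188.]]
[[553. 228.]
 [598. 183.]
 [576. 218.]
 [572. 284.]]
```

Converted, 72 mm / 800 = 0.09, 50 mm / 800 = 0.0625.

```bash
python3 jog.py '[[[0,0,0.0313],[0,0,0]],[[0,0,0.0625],[0,0,0]],[[0,0,0.09],[0,0,0]],[[0,0,0.09],[0,0,0]],[[0,0,0.09],[0,0,0]]]'; python3 -c "
from h import *
go(553.3,-50,78)"
```

```text
clock: 2.4
position: [554.2, -52.3, 79.7]
ee_rot: [0.059, 0.998, 0.0, 0.001]
contact_force: [0.2, 0.2, 0.7]
gripper_width: 69.8
grasp_force: 0.0
pos [554.2 -52.3  79.7] d [1.2 2.2 1.7] r [0.    0.002 0.001] F [0.2 0.2 0.7] w 69.8 gf 0.0 t 2.4
```

Converted, 2 mm / 800 = 0.0025, 1.5 mm / 800 = 0.0019.

```bash
python3 jog.py '[[[0.0013,0.0025,0.0019],[0,0,0]],[[0.0013,0.0025,0.0019],[0,0,0]],[[0.0013,0.0025,0.0019],[0,0,0]]]' 40; python3 jog.py '[[[0,0,0],[0,0,0]],[[0,0,0],[0,0,0]],[[0,0,0],[0,0,0]],[[0,0,0],[0,0,0]],[[0,0,0],[0,0,0]],[[0,0,0],[0,0,0]]]' 10; python3 -c "
from h import *
go(553.3,-50,78);print(arm.read_state()['wrist_torque'])"
```

```text
clock: 2.7
position: [553.2, -49.9, 78.0]
ee_rot: [0.059, 0.998, 0.0, 0.001]
contact_force: [0.6, -0.9, 0.1]
gripper_width: 40.2
grasp_force: 0.0
clock: 3.3
position: [552.9, -50.0, 77.7]
ee_rot: [0.059, 0.998, -0.0, 0.0]
contact_force: [-1.2, -0.1, 5.1]
gripper_width: 25.6
grasp_force: 58.5
pos [552.9 -50.   77.7] d [-0.3  0.1 -0.3] r [0.    0.001 0.001] F [-1.2 -0.1  5.1] w 25.6 gf 58.5 t 3.3
[0.21178867 0.44044593 0.04302231]
```

Converted, -80 mm / 800 = -0.1, -60 mm / 800 = -0.075.

```bash
python3 jog.py '[[[0,0,-0.0188],[0,0,0]],[[0,0,-0.0375],[0,0,0]],[[0,0,-0.075],[0,0,0]],[[0,0,-0.1],[0,0,0]],[[0,0,-0.1],[0,0,0]],[[0,0,-0.1],[0,0,0]],[[0,0,-0.1],[0,0,0]]]'; python3 -c "
from h import *
go(543.1,-137,158);print(arm.read_state()['wrist_torque'])"
```

```text
clock: 4.0
position: [551.4, -50.1, 155.1]
ee_rot: [0.059, 0.998, -0.0, -0.002]
contact_force: [0.6, -0.1, -2.8]
gripper_width: 25.4
grasp_force: 58.7
pos [551.4 -50.1 155.1] d [ -2.  -87.3  -2.9] r [-0.    -0.004 -0.   ] F [ 0.6 -0.1 -2.8] w 25.4 gf 58.7 t 4.0
[-0.01966836 -0.03422561 -0.00403228]
```

Converted, -87 mm / 800 = -0.1088, -3 mm / 800 = -0.0038.

```bash
python3 jog.py '[[[-0.0025,-0.1088,-0.0038],[0,0,0]],[[-0.0025,-0.1088,-0.0038],[0,0,0]],[[-0.0025,-0.1088,-0.0038],[0,0,0]],[[-0.0025,-0.1088,-0.0038],[0,0,0]],[[-0.0025,-0.1088,-0.0038],[0,0,0]]]'; python3 -c "
from h import *
go(543.1,-137,130)
im=np.hstack([arm.get_image('top')[165:265,330:460],arm.get_image('scene')[85:185,310:440]])
cv2.imwrite('pics/b.png',cv2.resize(im,None,fx=3,fy=3,interpolation=2))
p=arm.read_state()['position']
print(((proj('scene',[p-[0,0,72.7],p-[0,0,52.7],p+[0,0,45]])-[310,85])*3+[390,0]).round())"
```

```text
clock: 4.5
position: [544.0, -136.3, 158.9]
ee_rot: [0.059, 0.998, 0.0, -0.001]
contact_force: [-0.2, 0.9, -2.6]
gripper_width: 25.3
grasp_force: 59.3
pos [ 544.  -136.3  158.9] d [ 0.7 -0.8 28.9] r [-0.    -0.002  0.001] F [-0.2  0.9 -2.6] w 25.3 gf 59.3 t 4.5
[[570. 212.]
 [572. 192.]
 [582.  88.]]
```

View pics/b.png

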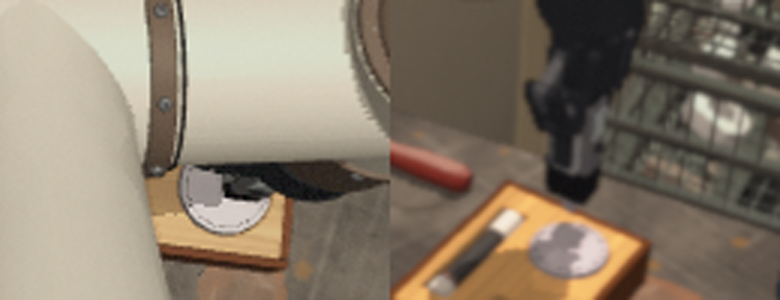

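The scene crop shows the probe upright, with its shoulder at about (572,198) as projected (572,192). I'll go down in two stages, using the force reading.

Converted, 34 mm / 800 = 0.0425, 30 mm / 800 = 0.0375.

```bash
python3 jog.py '[[[0.0013,-0.0013,0.0188],[0,0,0]],[[0.0013,-0.0013,0.0375],[0,0,0]],[[0.0013,-0.0013,0.0425],[0,0,0]],[[0.0013,-0.0013,0.0425],[0,0,0]],[[0.0013,-0.0013,0.0425],[0,0,0]]]'; python3 jog.py '[[[0,0,0.0025],[0,0,0]],[[0,0,0.0044],[0,0,0]],[[0,0,0.0063],[0,0,0]],[[0,0,0.0063],[0,0,0]],[[0,0,0.0063],[0,0,0]]]'; python3 -c "
from h import *
go(543.1,-137,117)"
```

```text
clock: 5.1
position: [543.9, -137.2, 126.6]
ee_rot: [0.059, 0.998, -0.0, 0.001]
contact_force: [-0.4, 0.2, -2.1]
gripper_width: 25.1
grasp_force: 59.4
clock: 5.6
position: [543.5, -137.6, 121.4]
ee_rot: [0.059, 0.998, -0.0, 0.0]
contact_force: [-0.4, -0.2, 0.8]
gripper_width: 25.2
grasp_force: 59.6
pos [ 543.5 -137.6  121.4] d [0.5 0.5 4.4] r [-0.     0.001  0.001] F [-0.4 -0.2  0.8] w 25.2 gf 59.6 t 5.6
```

Converted, 2.5 mm / 800 = 0.0031, 1.5 mm / 800 = 0.0019.

```bash
python3 jog.py '[[[0,0,0.0019],[0,0,0]],[[0,0,0.0031],[0,0,0]],[[0,0,0.0031],[0,0,0]],[[0,0,0.0031],[0,0,0]],[[0,0,0.0031],[0,0,0]]]'; for i in 1 2 3; do python3 -c "
from h import *
go(543.1,-137,117)"; python3 jog.py '[[[0,0,0],[0,0,0]]]' >/dev/null; done
```

```text
clock: 6.1
position: [543.5, -137.6, 118.7]
ee_rot: [0.059, 0.998, -0.0, 0.0]
contact_force: [-1.4, -0.5, 2.3]
gripper_width: 25.4
grasp_force: 59.8
pos [ 543.5 -137.6  118.7] d [0.5 0.5 1.7] r [-0.     0.001  0.001] F [-1.4 -0.5  2.3] w 25.4 gf 59.8 t 6.1
pos [ 543.5 -137.6  118.7] d [0.4 0.5 1.7] r [-0.     0.001  0.001] F [-0.3  0.4  2.4] w 25.7 gf 59.8 t 6.2
pos [ 543.5 -137.6  118.6] d [0.4 0.5 1.6] r [-0.     0.001  0.001] F [-0.2  1.   2.4] w 25.3 gf 59.8 t 6.3
```

Converted, 0.8 mm / 800 = 0.001.

```bash
python3 jog.py '[[[0,0,0.001],[0,0,0]],[[0,0,0.001],[0,0,0]],[[0,0,0.001],[0,0,0]],[[0,0,0.001],[0,0,0]],[[0,0,0.001],[0,0,0]],[[0,0,0.001],[0,0,0]],[[0,0,0.001],[0,0,0]],[[0,0,0.001],[0,0,0]],[[0,0,0.001],[0,0,0]],[[0,0,0.001],[0,0,0]]]'; python3 jog.py '[[[0,0,0],[0,0,0]],[[0,0,0],[0,0,0]]]'
python3 jog.py '[[[0,0,-0.025],[0,0,0]],[[0,0,-0.05],[0,0,0]],[[0,0,-0.05],[0,0,0]],[[0,0,-0.05],[0,0,0]]]';python3 -c "
from h import *
go(616.7,177.5,158)"
```

```text
clock: 7.4
position: [543.4, -137.6, 117.7]
ee_rot: [0.059, 0.998, -0.0, 0.0]
contact_force: [1.2, 0.0, 3.1]
gripper_width: 25.4
grasp_force: 59.8
clock: 7.6
position: [543.4, -137.6, 117.7]
ee_rot: [0.059, 0.998, -0.0, 0.0]
contact_force: [-0.2, 0.2, 2.9]
gripper_width: 25.3
grasp_force: 59.8
clock: 8.0
position: [542.2, -137.3, 156.4]
ee_rot: [0.059, 0.998, 0.0, -0.001]
contact_force: [-0.6, 0.1, -2.7]
gripper_width: 25.4
grasp_force: 59.3
pos [ 542.2 -137.3  156.4] d [-36.6 321.4  -1.4] r [ 0.001 -0.002 -0.   ] F [-0.6  0.1 -2.7] w 25.4 gf 59.3 t 8.0
```

Converted, 321.4 mm / 800 = 0.4018, -36.6 mm / 800 = -0.0458.

```bash
python3 jog.py '[[[-0.0458,0.4018,-0.0013],[0,0,0]],[[-0.0458,0.4018,-0.0013],[0,0,0]],[[-0.0458,0.4018,-0.0013],[0,0,0]],[[-0.0458,0.4018,-0.0013],[0,0,0]],[[-0.0458,0.4018,-0.0013],[0,0,0]],[[-0.0458,0.4018,-0.0013],[0,0,0]],[[-0.0458,0.4018,-0.0013],[0,0,0]],[[-0.0458,0.4018,-0.0013],[0,0,0]],[[-0.0458,0.4018,-0.0013],[0,0,0]],[[-0.0458,0.4018,-0.0013],[0,0,0]]]'; python3 -c "
from h import *
go(616.7,177.5,124)
im=np.hstack([arm.get_image('top')[150:250,200:330],arm.get_image('scene')[160:260,230:360]])
cv2.imwrite('pics/c.png',cv2.resize(im,None,fx=3,fy=3,interpolation=2))
p=arm.read_state()['position']
print(((proj('scene',[p-[0,0,72.7],p-[0,0,52.7],[616.7,177.5,47]])-[230,160])*3+[390,0]).round())"
```

```text
clock: 9.0
position: [616.6, 176.0, 157.3]
ee_rot: [0.06, 0.998, -0.001, -0.001]
contact_force: [0.5, -0.2, -2.0]
gripper_width: 25.6
grasp_force: 59.6
pos [616.6 176.  157.3] d [-0.   1.5 33.3] r [-0.002 -0.003 -0.001] F [ 0.5 -0.2 -2. ] w 25.6 gf 59.6 t 9.0
[[515. 225.]
 [512. 205.]
 [519. 263.]]
```

View pics/c.png

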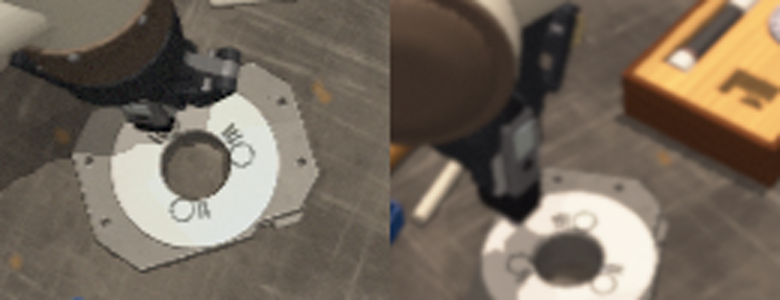

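In the scene crop the nose tip is at about (515,222) against a predicted (515,225), so it lines up over circle one at (519,263). Descending.

Converted, 33 mm / 800 = 0.0413, 28 mm / 800 = 0.035.

```bash
python3 jog.py '[[[0,0.0013,0.0188],[0,0,0]],[[0,0.0013,0.035],[0,0,0]],[[0,0.0013,0.0413],[0,0,0]],[[0,0.0013,0.0413],[0,0,0]],[[0,0.0013,0.0413],[0,0,0]]]'; python3 -c "
from h import *
go(616.7,177.5,115.5)"
```

```text
clock: 9.6
position: [617.9, 178.1, 125.9]
ee_rot: [0.059, 0.998, -0.0, 0.0]
contact_force: [0.1, 0.3, -1.6]
gripper_width: 25.4
grasp_force: 59.6
pos [617.9 178.1 125.9] d [ 1.2 -0.7 10.4] r [-0.  0.  0.] F [ 0.1  0.3 -1.6] w 25.4 gf 59.6 t 9.6
```

Converted, 9 mm / 800 = 0.0113, 8 mm / 800 = 0.01.

```bash
python3 jog.py '[[[0.0013,-0.0008,0.0025],[0,0,0]],[[0.0013,-0.0008,0.005],[0,0,0]],[[0.0013,-0.0008,0.0075],[0,0,0]],[[0.0013,-0.0008,0.01],[0,0,0]],[[0.0013,-0.0008,0.0113],[0,0,0]],[[0.0013,-0.0008,0.0113],[0,0,0]],[[0.0013,-0.0008,0.0113],[0,0,0]],[[0.0013,-0.0008,0.0113],[0,0,0]]]'; python3 -c "
from h import *
go(616.7,177.5,115.5)"
```

```text
clock: 10.4
position: [616.7, 177.9, 117.1]
ee_rot: [0.059, 0.998, 0.0, 0.0]
contact_force: [-0.1, 0.4, 1.7]
gripper_width: 25.2
grasp_force: 59.8
pos [616.7 177.9 117.1] d [-0.  -0.4  1.6] r [0.    0.001 0.001] F [-0.1  0.4  1.7] w 25.2 gf 59.8 t 10.4
```

Converted, 1.6 mm / 800 = 0.002.

```bash
python3 jog.py '[[[0,0,0.002],[0,0,0]],[[0,0,0.002],[0,0,0]],[[0,0,0.002],[0,0,0]],[[0,0,0.002],[0,0,0]],[[0,0,0.002],[0,0,0]],[[0,0,0.002],[0,0,0]],[[0,0,0.002],[0,0,0]],[[0,0,0.002],[0,0,0]],[[0,0,0.002],[0,0,0]],[[0,0,0.002],[0,0,0]]]';python3 jog.py '[[[0,0,0],[0,0,0]],[[0,0,0],[0,0,0]]]'
```

```text
clock: 11.4
position: [616.7, 177.8, 115.1]
ee_rot: [0.059, 0.998, 0.0, 0.0]
contact_force: [-0.3, -0.4, 4.1]
gripper_width: 25.2
grasp_force: 60.0
clock: 11.6
position: [616.7, 177.9, 115.1]
ee_rot: [0.059, 0.998, 0.0, 0.0]
contact_force: [-0.5, 0.1, 4.4]
gripper_width: 25.1
grasp_force: 60.0
```

Converted, -25 mm / 800 = -0.0313, -10 mm / 800 = -0.0125.

```bash
python3 jog.py '[[[0,0,-0.0125],[0,0,0]],[[0,0,-0.0313],[0,0,0]],[[0,0,-0.0313],[0,0,0]],[[0,0,-0.0313],[0,0,0]]]';python3 -c "
from h import *
go(557.5,165,139)"
```

```text
clock: 12.0
position: [616.0, 177.7, 139.5]
ee_rot: [0.059, 0.998, 0.0, -0.001]
contact_force: [0.5, -1.3, -2.0]
gripper_width: 25.3
grasp_force: 59.6
pos [616.  177.7 139.5] d [ 56.6 -19.5   0.6] r [-0.    -0.001 -0.   ] F [ 0.5 -1.3 -2. ] w 25.3 gf 59.6 t 12.0
```

Converted, 57 mm / 800 = 0.0713, 28 mm / 800 = 0.035.

```bash
python3 jog.py '[[[0.035,-0.0125,0],[0,0,0]],[[0.0713,-0.025,0],[0,0,0]],[[0.0713,-0.025,0],[0,0,0]],[[0.0713,-0.025,0.01],[0,0,0]],[[0.0713,-0.025,0.02],[0,0,0]],[[0.0713,-0.025,0.02],[0,0,0]],[[0.0713,-0.025,0.02],[0,0,0]],[[0.0713,-0.025,0.02],[0,0,0]]]';python3 -c "
from h import *
go(557.5,165,115.6)
im=np.hstack([arm.get_image('top')[150:250,200:330],arm.get_image('scene')[160:260,230:360]])
cv2.imwrite('pics/d.png',cv2.resize(im,None,fx=3,fy=3,interpolation=2))
p=arm.read_state()['position']
for n,o in(('top',[200,150]),('scene',[230,160])): print(((proj(n,[p-[0,0,72.7],p-[0,0,52.7],[557.5,165,47]])-o)*3+[390*(n=='scene'),0]).round())"
```

```text
clock: 12.8
position: [558.1, 164.8, 123.8]
ee_rot: [0.059, 0.998, -0.0, 0.0]
contact_force: [0.5, 0.1, -1.9]
gripper_width: 25.4
grasp_force: 59.5
pos [558.1 164.8 123.8] d [0.6 0.1 8.2] r [-0.  0.  0.] F [ 0.5  0.1 -1.9] w 25.4 gf 59.5 t 12.8
[[180. 206.]
 [177. 202.]
 [181. 208.]]
[[603. 279.]
 [601. 260.]
 [603. 283.]]
```

View pics/d.png

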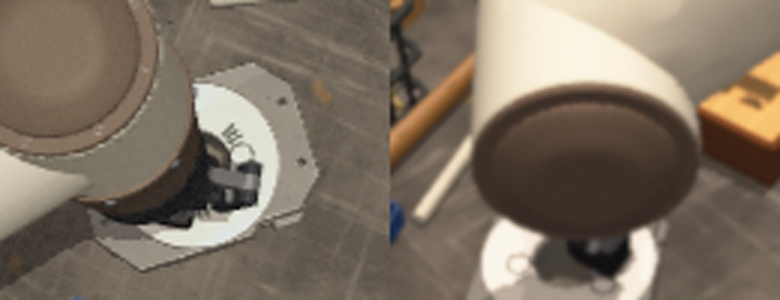

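The bracket hasn't moved. The probe base is at about (603,265) in the scene crop, over circle two at (603,283). Pressing.

Converted, 7.5 mm / 800 = 0.0094, 6 mm / 800 = 0.0075.

```bash
python3 jog.py '[[[0.0006,0,0.0025],[0,0,0]],[[0.0006,0,0.005],[0,0,0]],[[0.0006,0,0.0075],[0,0,0]],[[0.0006,0,0.0094],[0,0,0]],[[0.0006,0,0.0094],[0,0,0]],[[0.0006,0,0.0094],[0,0,0]],[[0.0006,0,0.0094],[0,0,0]]]'; python3 -c "
from h import *
go(557.5,165,115.4)"
```

```text
clock: 13.6
position: [557.2, 164.8, 116.9]
ee_rot: [0.059, 0.998, 0.0, 0.0]
contact_force: [-0.8, -0.3, 2.7]
gripper_width: 25.5
grasp_force: 59.8
pos [557.2 164.8 116.9] d [-0.3  0.3  1.5] r [0.    0.    0.001] F [-0.8 -0.3  2.7] w 25.5 gf 59.8 t 13.6
```

Converted, 1.2 mm / 800 = 0.0015.

```bash
python3 jog.py '[[[0,0,0.0015],[0,0,0]],[[0,0,0.0015],[0,0,0]],[[0,0,0.0015],[0,0,0]],[[0,0,0.0015],[0,0,0]],[[0,0,0.0015],[0,0,0]],[[0,0,0.0015],[0,0,0]],[[0,0,0.0015],[0,0,0]],[[0,0,0.0015],[0,0,0]],[[0,0,0.0015],[0,0,0]],[[0,0,0.0015],[0,0,0]]]';python3 jog.py '[[[0,0,0],[0,0,0]],[[0,0,0],[0,0,0]]]'; python3 jog.py '[[[0,0,-0.0125],[0,0,0]],[[0,0,-0.0313],[0,0,0]],[[0,0,-0.0313],[0,0,0]],[[0,0,-0.0313],[0,0,0]]]';python3 -c "
from h import *
go(596.4,124.3,139)"
```

```text
clock: 14.6
position: [557.2, 164.8, 115.4]
ee_rot: [0.059, 0.998, 0.0, 0.0]
contact_force: [-0.9, -0.1, 2.8]
gripper_width: 25.3
grasp_force: 59.9
clock: 14.8
position: [557.2, 164.8, 115.4]
ee_rot: [0.059, 0.998, 0.0, 0.0]
contact_force: [-0.7, -0.9, 3.1]
gripper_width: 25.5
grasp_force: 59.9
clock: 15.2
position: [556.7, 164.7, 140.0]
ee_rot: [0.059, 0.998, 0.0, -0.0]
contact_force: [-0.1, -0.0, -1.8]
gripper_width: 25.3
grasp_force: 59.6
pos [556.7 164.7 140. ] d [-44.2 -35.4   1. ] r [ 0.    -0.001  0.   ] F [-0.1 -0.  -1.8] w 25.3 gf 59.6 t 15.2
```

Converted, -44 mm / 800 = -0.055, -35.4 mm / 800 = -0.0443.

```bash
python3 jog.py '[[[-0.0275,-0.0225,0],[0,0,0]],[[-0.055,-0.0443,0],[0,0,0]],[[-0.055,-0.0443,0],[0,0,0]],[[-0.055,-0.0443,0.01],[0,0,0]],[[-0.055,-0.0443,0.02],[0,0,0]],[[-0.055,-0.0443,0.02],[0,0,0]],[[-0.055,-0.0443,0.02],[0,0,0]],[[-0.055,-0.0443,0.02],[0,0,0]]]';python3 -c "
from h import *
go(596.4,124.3,115.4)
im=np.hstack([arm.get_image('top')[150:250,200:330],arm.get_image('scene')[160:260,230:360]])
cv2.imwrite('pics/e.png',cv2.resize(im,None,fx=3,fy=3,interpolation=2))
p=arm.read_state()['position']
for n,o in(('top',[200,150]),('scene',[230,160])): print(((proj(n,[p-[0,0,72.7],p-[0,0,52.7],[596.4,124.3,47]])-o)*3+[390*(n=='scene'),0]).round())"
```

```text
clock: 16.0
position: [596.5, 124.9, 124.5]
ee_rot: [0.059, 0.998, 0.0, 0.0]
contact_force: [0.2, -0.3, -1.8]
gripper_width: 25.7
grasp_force: 59.4
pos [596.5 124.9 124.5] d [ 0.1 -0.6  9.1] r [0.    0.    0.001] F [ 0.2 -0.3 -1.8] w 25.7 gf 59.4 t 16.0
[[239. 152.]
 [237. 147.]
 [240. 154.]]
[[584. 216.]
 [582. 197.]
 [585. 221.]]
```

View pics/e.png

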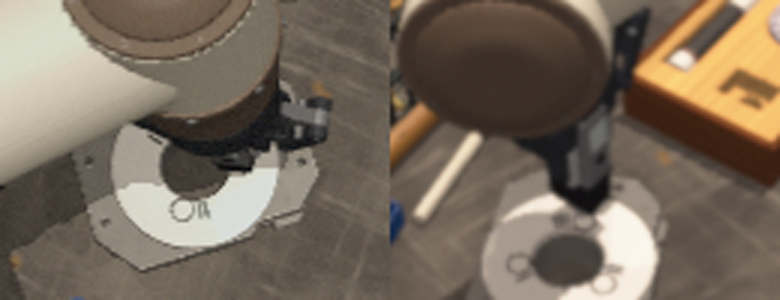

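In the scene crop the nose comes down to about (584,215), over circle three at (585,221). Pressing.

Converted, 7.5 mm / 800 = 0.0094, 6 mm / 800 = 0.0075.

```bash
python3 jog.py '[[[0,-0.0006,0.0025],[0,0,0]],[[0,-0.0006,0.005],[0,0,0]],[[0,-0.0006,0.0075],[0,0,0]],[[0,-0.0006,0.0094],[0,0,0]],[[0,-0.0006,0.0094],[0,0,0]],[[0,-0.0006,0.0094],[0,0,0]],[[0,-0.0006,0.0094],[0,0,0]]]'; python3 -c "
from h import *
go(596.4,124.3,115.4)"
```

```text
clock: 16.8
position: [596.7, 123.9, 117.2]
ee_rot: [0.059, 0.998, 0.0, 0.0]
contact_force: [-0.5, -0.1, 1.6]
gripper_width: 25.5
grasp_force: 59.8
pos [596.7 123.9 117.2] d [0.3 0.4 1.8] r [0.    0.    0.001] F [-0.5 -0.1  1.6] w 25.5 gf 59.8 t 16.8
```

Converted, 1.5 mm / 800 = 0.0019.

```bash
python3 jog.py '[[[0,0,0.0019],[0,0,0]],[[0,0,0.0019],[0,0,0]],[[0,0,0.0019],[0,0,0]],[[0,0,0.0019],[0,0,0]],[[0,0,0.0019],[0,0,0]],[[0,0,0.0019],[0,0,0]],[[0,0,0.0019],[0,0,0]],[[0,0,0.0019],[0,0,0]],[[0,0,0.0019],[0,0,0]],[[0,0,0.0019],[0,0,0]]]';python3 jog.py '[[[0,0,0],[0,0,0]],[[0,0,0],[0,0,0]]]'; python3 jog.py '[[[0,0,-0.0188],[0,0,0]],[[0,0,-0.05],[0,0,0]],[[0,0,-0.05],[0,0,0]],[[0,0,-0.05],[0,0,0]],[[0,0,-0.05],[0,0,0]]]';python3 -c "
from h import *
go(552.9,-50,156)"
```

```text
clock: 17.8
position: [596.6, 123.9, 115.4]
ee_rot: [0.059, 0.998, 0.0, 0.0]
contact_force: [-0.7, 0.1, 2.2]
gripper_width: 25.1
grasp_force: 59.9
clock: 18.0
position: [596.6, 123.9, 115.4]
ee_rot: [0.059, 0.998, 0.0, 0.0]
contact_force: [-0.9, -0.4, 4.1]
gripper_width: 25.2
grasp_force: 59.9
clock: 18.5
position: [595.5, 123.6, 153.6]
ee_rot: [0.059, 0.998, -0.0, -0.002]
contact_force: [0.7, 0.8, -1.7]
gripper_width: 25.4
grasp_force: 59.6
pos [595.5 123.6 153.6] d [  21.8 -177.5   -2.2] r [-0.001 -0.003 -0.   ] F [ 0.7  0.8 -1.7] w 25.4 gf 59.6 t 18.5
```

Converted, -177.5 mm / 800 = -0.2219, 22 mm / 800 = 0.0275.

```bash
python3 jog.py '[[[0.0275,-0.2219,-0.0025],[0,0,0]],[[0.0275,-0.2219,-0.0025],[0,0,0]],[[0.0275,-0.2219,-0.0025],[0,0,0]],[[0.0275,-0.2219,-0.0025],[0,0,0]],[[0.0275,-0.2219,-0.0025],[0,0,0]],[[0.0275,-0.2219,-0.0025],[0,0,0]],[[0.0275,-0.2219,-0.0025],[0,0,0]],[[0.0275,-0.2219,-0.0025],[0,0,0]]]';python3 -c "
from h import *
go(552.9,-50,125)"
```

```text
clock: 19.3
position: [554.0, -48.8, 156.9]
ee_rot: [0.058, 0.998, -0.0, -0.0]
contact_force: [-0.7, -0.3, -2.4]
gripper_width: 25.3
grasp_force: 59.6
pos [554.  -48.8 156.9] d [ 0.9 -1.3 31.9] r [-0.    -0.001  0.002] F [-0.7 -0.3 -2.4] w 25.3 gf 59.6 t 19.3
```

Converted, 48 mm / 800 = 0.06, 45 mm / 800 = 0.0563.

```bash
python3 jog.py '[[[0.0013,-0.0016,0.02],[0,0,0]],[[0.0013,-0.0016,0.04],[0,0,0]],[[0.0013,-0.0016,0.0563],[0,0,0]],[[0.0013,-0.0016,0.06],[0,0,0]],[[0.0013,-0.0016,0.06],[0,0,0]],[[0.0013,-0.0016,0.06],[0,0,0]]]';python3 -c "
from h import *
go(552.9,-50,78.5)"
```

```text
clock: 19.9
position: [553.3, -50.5, 110.0]
ee_rot: [0.059, 0.998, 0.0, 0.001]
contact_force: [-0.3, -0.1, -1.9]
gripper_width: 25.3
grasp_force: 59.7
pos [553.3 -50.5 110. ] d [ 0.5  0.4 31.5] r [0.    0.001 0.001] F [-0.3 -0.1 -1.9] w 25.3 gf 59.7 t 19.9
```

Converted, 17 mm / 800 = 0.0213, 14 mm / 800 = 0.0175.

```bash
python3 jog.py '[[[0,0.0004,0.0063],[0,0,0]],[[0,0.0004,0.0125],[0,0,0]],[[0,0.0004,0.0175],[0,0,0]],[[0,0.0004,0.0213],[0,0,0]],[[0,0.0004,0.0213],[0,0,0]]]';python3 -c "
from h import *
go(552.9,-50,78.5)"
```

```text
clock: 20.4
position: [552.3, -50.7, 91.8]
ee_rot: [0.059, 0.998, -0.0, -0.001]
contact_force: [0.9, -0.3, -1.1]
gripper_width: 25.6
grasp_force: 59.7
pos [552.3 -50.7  91.8] d [-0.5  0.8 13.3] r [-0.    -0.001  0.   ] F [ 0.9 -0.3 -1.1] w 25.6 gf 59.7 t 20.4
```

Converted, 12.5 mm / 800 = 0.0156, 11 mm / 800 = 0.0138.

```bash
python3 jog.py '[[[-0.0006,0.0009,0.005],[0,0,0]],[[-0.0006,0.0009,0.01],[0,0,0]],[[-0.0006,0.0009,0.0138],[0,0,0]],[[-0.0006,0.0009,0.0156],[0,0,0]],[[-0.0006,0.0009,0.0156],[0,0,0]],[[-0.0006,0.0009,0.0156],[0,0,0]]]';python3 -c "
from h import *
go(552.9,-50,77.9)"
```

```text
clock: 21.0
position: [553.3, -50.0, 79.9]
ee_rot: [0.059, 0.998, -0.0, 0.0]
contact_force: [-0.6, -0.5, -0.9]
gripper_width: 25.2
grasp_force: 59.7
pos [553.3 -50.   79.9] d [ 0.4 -0.1  2. ] r [0.    0.    0.001] F [-0.6 -0.5 -0.9] w 25.2 gf 59.7 t 21.0
```

Converted, 1.8 mm / 800 = 0.0023, 1 mm / 800 = 0.0013.

```bash
python3 jog.py '[[[0.0004,0,0.0013],[0,0,0]],[[0.0004,0,0.0023],[0,0,0]],[[0.0004,0,0.0023],[0,0,0]],[[0.0004,0,0.0023],[0,0,0]]]'
```

```text
clock: 21.4
position: [553.0, -50.0, 78.1]
ee_rot: [0.059, 0.998, -0.0, 0.0]
contact_force: [-0.0, 0.4, -1.8]
gripper_width: 25.0
grasp_force: 59.7
```

Converted, 0.5 mm / 800 = 0.0006.

```bash
python3 jog.py '[[[0,0,0.0006],[0,0,0]],[[0,0,0.0006],[0,0,0]],[[0,0,0.0006],[0,0,0]]]'; python3 jog.py '[[[0,0,0.0006],[0,0,0]],[[0,0,0.0006],[0,0,0]],[[0,0,0.0006],[0,0,0]],[[0,0,0],[0,0,0]],[[0,0,0],[0,0,0]]]' 70; python3 jog.py '[[[0,0,-0.0188],[0,0,0]],[[0,0,-0.05],[0,0,0]],[[0,0,-0.1],[0,0,0]],[[0,0,-0.15],[0,0,0]],[[0,0,-0.2],[0,0,0]],[[0,0,-0.2],[0,0,0]],[[0,0,-0.2],[0,0,0]]]'; python3 jog.py '[[[0,-0.0625,0],[0,0,0]],[[0,-0.125,0],[0,0,0]],[[0,-0.1875,0],[0,0,0]],[[0,-0.25,0],[0,0,0]],[[0,-0.3125,0],[0,0,0]],[[0,-0.3125,0],[0,0,0]],[[0,-0.3125,0],[0,0,0]]]'; python3 -c "
from h import *
T=arm.get_image('top')
im=np.hstack([T[160:260,330:450],T[150:250,210:330],arm.get_image('scene')[130:230,290:410]])
cv2.imwrite('pics/f.png',cv2.resize(im,None,fx=2.2,fy=2.2,interpolation=2))
c=cen(T,(0,0,0),(180,255,70),(352,204,24,24)); print(c.min(0),c.max(0),cv2.minAreaRect(ray('top',c,123)[:,:2].astype(np.float32)))"
```

```text
clock: 21.7
position: [553.1, -50.0, 77.8]
ee_rot: [0.059, 0.998, 0.0, 0.0]
contact_force: [0.0, 0.1, -0.5]
gripper_width: 25.6
grasp_force: 60.0
clock: 22.2
position: [553.1, -50.0, 77.7]
ee_rot: [0.059, 0.998, 0.0, 0.0]
contact_force: [-0.2, -0.7, -0.2]
gripper_width: 69.8
grasp_force: 0.0
clock: 22.9
position: [553.1, -49.8, 238.7]
ee_rot: [0.059, 0.998, 0.001, 0.001]
contact_force: [-0.3, -0.3, -0.2]
gripper_width: 70.4
grasp_force: 0.0
clock: 23.6
position: [522.2, -299.2, 235.3]
ee_rot: [0.061, 0.998, 0.001, -0.002]
contact_force: [0.4, 0.0, -0.2]
gripper_width: 70.0
grasp_force: 0.0
[361 208] [372 225] ((553.5618286132812, -49.638885498046875), (20.760746002197266, 32.099029541015625), 82.22693634033203)
```

View pics/f.png

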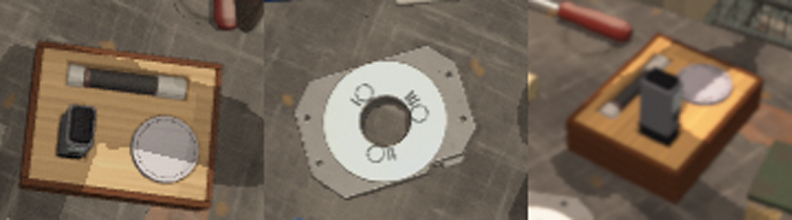

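The probe stands upright and seated at (77,130), its cap within 1 mm of where it started, and the bracket at (385,120) is undisturbed. Handing in.

```bash
python3 jog.py '[[[0,0,0],[0,0,0]],[[0,0,0],[0,0,0]]]' >/dev/null; python3 -c "
from bench import arm
print(arm.job_done())"
```

```text
the job is handed in; nothing more can be done
None
```

The probe was pressed and held on the reference block and then on circles one, two and three in order. It is back upright in its pocket and released, and the job is handed in; the hand-in returned no verdict.

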